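Slide the misfit unit through the reject flap

ROBOT

A 7-joint arm with a two-finger parallel gripper is mounted at the origin on the work surface. World frame = base frame: x ahead of the robot, y to its left, z up, the work surface at z = 0. Lengths are in m, angles in degrees, forces in N, time in s.
With the tool pointing down it reaches from about 0.4 to 0.9 m from the base axis. Payload 5.5 kg.
Tool frame: the origin (TCP) lies midway between the tips of the shut fingers; the grasp point (between the pads) lies 19 mm behind it; z points along the fingers, y is the direction in which the jaws open and shut (so a half turn about z gives the same grasp; the last joint's range is limited). The gripper opens to 92 mm and grips with 3 to 60 N. Pads are 19 mm wide; open, the fingers measure 130 mm over their backs; the gripper's body (75 mm by 190 mm) begins 47 mm behind the grasp point.
Start: joints at [84.637, 28.699, -24.465, 88.831, 12.651, 65.22, -12.049], TCP at [0.227, -0.609, 0.227] pointing down, gripper open.
Joint ranges: [-164.97, 164.97], [-17.58, 116.51], [-87.97, 89.64], [11.32, 138.91], [-80.73, 260.73], [10.89, 115.49], [-147.41, 147.41]. Speed limits (degrees/s): [147.25, 147.25, 180, 180, 180, 180, 180].

INTERFACE

Orientations are given as [roll, pitch, yaw] about the fixed x, y, z axes, in that order (R = Rz(yaw) Ry(pitch) Rx(roll)).
In Python, from cell import env gives the robot as it stands.
- The arm moves only by the shell command python3 -m inch 'ROWS' [FORCE]. ROWS is JSON, a list of rows, each a list of 3 entries, a list of its own where there are three numbers: the closure, from 0 (fully open) to 1 (shut), then the shift along the world's x, y, z in m, then the turn, a rotation vector about the world's x, y, z in units of 5 degrees (1.0 is 5 degrees). In form: [[grip, [x, y, z], [wx, wy, wz]], ...]. A call has 1 to 10 rows; each row shifts and turns the commanded pose from where the row before left it; what a row does not reach is not made up. A row lasts 1/10 s, in which the tool goes at most 50 mm and 8.59 degrees, less where a joint would pass 70% of its speed; a pose out of reach is approached as far as the arm can. A call with a gripper value outside its range is refused whole. The fingers move at their own pace and stop on an object; FORCE is the grip in N (left out, the last holds). Time passes only in rows, so rows that do not move let the fingers close. It gives the time, the measured TCP pose, the force and the opening at its end, in the units of the state.
- env.get_obs(): the state, without advancing time (a new reading comes with each control period).
- env.get_image(name): name is "side" or "top" or "wrist"; returns a dict with "img" (480x640x3 uint8, red, green, blue), "range_z" (480x640 float32, m along the optical axis (not along the pixel's ray), 0 where there is no reading), "camera_matrix" (3x3 intrinsics, pixels), "R" (3x3) and "t" (3): a world point X has camera coordinates R X + t. Camera axes: x right, y down, z forward; pixel columns grow to the right and rows downward; lengths in m; the calibration is good to about 2 mm. A picture is of the moment at which its call begins.
- env.job_done(): hands the job in, once; it reports no verdict.
The state is a dict: "clock": time; "joints": joint angles; "joint_vel": joint speeds; "joint_efforts": joint torques, N m; "tcp_pos": TCP position; "ee_rot": TCP orientation; "force": force on the tool from outside, world axes, zero at the start; "ft_torque": the same for the moment, N m; "opening": opening from 0.0 (shut) to 1.0 (fully open).
Only numpy, scipy, OpenCV 4.12 (cv2) and the standard library are available. Lean on these libraries where they do the work, as an engineer would, in place of code of your own. Each camera call takes 0.05 s, during which the arm holds its last target. There are 200 camera calls.

TASK

Two pressed units stand on the feed tray of the reject box; one has its steel pin pressed fully home, the other has its pin still standing proud of the hub. With the fingertips, without picking it up or tipping it over on the tray, push the unit with the proud pin along the tray and through the gravity flap until it drops down the chute into the box, then draw the fingers back out so that the flap swings shut behind it. Leave the good unit and everything else where it is.

Things in the scene. Friction and masses are not known exactly. Their poses are not given: they have to be found in the camera images.
- station: fixed reject station: steel feed tray, flap, box. Origin on the bench (height 0) under the middle of the flap; x points level through the flap into the box, y along the flap, z up. The flat tray's surface is 90 mm above the bench, from x = -200 (edge open towards the robot) to the sill's end at x = +14, 296 wide, with 12 mm high lips along y = +-149.
- mouth (a point): the mouth under the flap: middle of its lower edge, on the tray surface below the flap (90 mm above the bench). Opening 100 wide (y = +-50), 48 high; its frame fills station x = -2 to +10, is 182 wide and 150 mm above the bench at its top. On the tray two guide strips, 14 high, narrow from y = +-88 at x = -50 to the mouth.
- flap (a joint): flap angle: a steel sheet 96 wide, 46 long, 3 thick, 70 g, hung from a hinge at station x = +4 mm, 140 mm above the bench. 0 = hanging shut, grows as its lower edge swings inward (station +x), stop at 1.5 rad. Opens inward only; less than 1 N opens it, the pushed unit does so by itself. Falls shut in about half a second once nothing lies under it.
- flap_edge (a point): middle of the flap's lower edge, 4 mm above the tray when shut. Behind it, past the sill's end, a steel chute falls at 49 degrees to the box floor (4 mm above the bench, station x = 88 to 218). Box and clear hood are closed all round, 182 wide, up to x = 222, 150 high: the only way in is under the flap.
- reject_mid (a point): misfit unit, 0.2 to 0.42 kg: round black housing, flange 60 mm diameter, 16 high, hub 42 diameter up to 22, steel pin 14 diameter standing 14 above the hub (36 in all). Point on its axis, 8 mm above its underside. Starts on the tray left or right of the middle, about 150 mm before the flap; friction 0.4 to 0.75; tips into the chute by itself once its axis is past the sill's end.
- good_mid (a point): the good unit, the same housing with the pin flush with the hub (23 mm high in all); point on its axis, 8 mm above its underside. Stands on the other side of the tray and stays there.
- bottle: white bottle, 42 mm diameter, 115 mm high, on the bench beside the station, to be left alone; origin under its centre
- driver: screwdriver, 200 mm long, lying on the bench beside the station, to be left alone; origin under its middle
- pinbin: grey bin of spare pins, 110 x 150 x 50 mm, on the bench beside the box, to be left alone; origin under its centre

How it is judged:
By the outcome, as a careful person would: the job done as asked, in the order asked, and still so for the second after the job is handed in, with the robot touching nothing.
It also fails if it takes over 54 s, if anything falls off the work surface, if the arm or the gripper's body presses on something with over 40 N, if the wrist force passes 120 N, or if a joint passes its speed limit or range.

## Working session

There is one attempt and no reset: what is moved stays moved. The work goes in short steps, Python scripts to look and compute and a shell command to move; the robot and the scene stay as the last step left them, time stands still between calls to the robot, and variables do not carry over. Pictures are saved under pics/ and viewed, about 8 in all and at most 12, crops included, and the job is handed in when it is done.

```bash
mkdir -p pics
cat > h.py <<'E'
from cell import env
import numpy as np, cv2
def shot(n,f):
    d=env.get_image(n); cv2.imwrite('pics/'+f,d['img'][:,:,::-1]); np.savez('pics/'+f+'.npz',**d); return d
def ray(d,u,v,z):
    K=d['camera_matrix'];R=d['R'];t=d['t']
    c=-R.T@t; r=R.T@np.linalg.inv(K)@np.array([u,v,1.]); return c+r*(z-c[2])/r[2]
def cloud(d):
    K=d['camera_matrix'];z=d['range_z'];v,u=np.mgrid[:480,:640]
    p=np.stack([(u-K[0,2])/K[0,0]*z,(v-K[1,2])/K[1,1]*z,z],-1)
    P=(p-d['t'])@d['R']; P[z==0]=np.nan; return P
def proj(d,X):
    p=d['R']@np.array(X)+d['t']; p=d['camera_matrix']@p; return p[:2]/p[2]
E
python3 - <<'E'
from h import *
o=env.get_obs(); print({k:np.round(v,3) for k,v in o.items()})
for n in ('top','side'):
    d=shot(n,n+'0.png'); print(n,np.round(-d['R'].T@d['t'],3),(d['range_z']>0).mean())
E
```

```text
{'clock': np.float64(0.0), 'joints': array([ 84.638,  28.754, -24.452,  88.892,  12.653,  65.218, -12.052]), 'joint_vel': array([-0.096, -0.097, -0.013,  0.075, -0.094,  0.002,  0.065]), 'joint_efforts': array([ 0.0000e+00, -5.6659e+01, -5.8160e+00, -2.7911e+01, -6.9000e-02,
        3.1000e-02,  0.0000e+00]), 'tcp_pos': array([ 0.227, -0.608,  0.226]), 'ee_rot': array([-1.7989e+02, -2.0000e-03,  2.0443e+01]), 'force': array([-0.7  ,  0.313, -0.647]), 'ft_torque': array([-0.016,  0.005, -0.003]), 'opening': np.float64(1.0)}
top [0.369 0.008 1.031] 0.9960872395833333
side [0.221 0.711 0.824] 0.996103515625
```

View pics/top0.png

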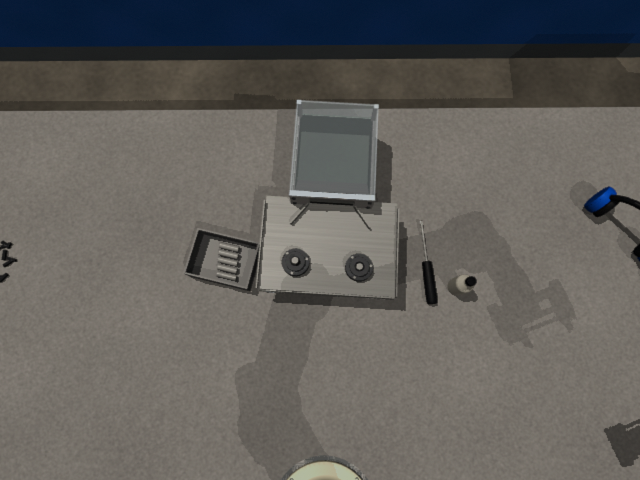

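View pics/side0.png

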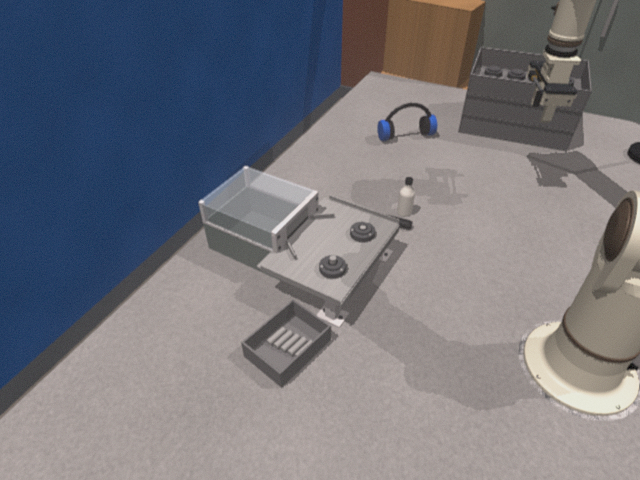

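The top view shows the units at about (295,262) and (359,267), the mouth near (333,200) and the bin on the left. The left unit's pin looks proud. I'll check that with depth and find the station frame.

Run:
```python
from h import *
d=dict(np.load('pics/top0.png.npz')); P=cloud(d)
# tray plane mask
m=((abs(P[...,2]-.09)<.006)).astype(np.uint8); m[:, :230]=0;m[:,430:]=0;m[:180]=0;m[310:]=0
m=cv2.morphologyEx(m,cv2.MORPH_CLOSE,np.ones((25,25)))
m=cv2.morphologyEx(m,cv2.MORPH_OPEN,np.ones((15,15)))
c=max(cv2.findContours(m,0,2)[0],key=cv2.contourArea)
print('tray z',np.nanmedian(P[210:290,270:390,2]))
q=np.array([ray(d,*p[0],.09)[:2] for p in c]).astype(np.float32)
r=cv2.minAreaRect(q); print(r, cv2.boxPoints(r).round(4))
# top view hood box rim z~.15
h=(abs(P[...,2]-.15)<.008).astype(np.uint8); h[:90]=0;h[215:]=0;h[:,:280]=0;h[:,390:]=0
hq=P[h>0][:,:2].astype(np.float32); print('rim',cv2.minAreaRect(hq), cv2.boxPoints(cv2.minAreaRect(hq)).round(4))
for n,cs in (('top',[(295,262),(359,267)]),('side',[(333,264),(362,230)])):
  d=dict(np.load(f'pics/{n}0.png.npz')); P=cloud(d)
  for u,v in cs:
    w=P[v-22:v+22,u-22:u+22]; z=w[...,2]
    for lo,hi in ((.1,.108),(.108,.1145),(.118,.13)):
        k=(z>lo)&(z<hi); 
        if k.sum(): xy=w[k][:,:2]; print(n,(u,v),lo,k.sum(),((np.nanmin(xy,0)+np.nanmax(xy,0))/2).round(4),np.ptp(xy,axis=0).round(4))
    print('zmax',np.sort(z[np.isfinite(z)])[-5:].round(4))
g=cv2.imread('pics/top0.png')[180:310,240:420]; cv2.imwrite('pics/crop.png',cv2.resize(g,None,fx=4,fy=4,interpolation=cv2.INTER_CUBIC))
```

```text
tray z 0.09003020992373074
((0.565742015838623, -0.014701902866363525), (0.29859867691993713, 0.21460352838039398), 85.86738586425781) [[ 0.448  -0.1559]
 [ 0.662  -0.1713]
 [ 0.6835  0.1265]
 [ 0.4695  0.1419]]
rim ((0.7674748301506042, -0.029019184410572052), (0.18240104615688324, 0.22996637225151062), 85.72823333740234) [[ 0.646  -0.1114]
 [ 0.8753 -0.1285]
 [ 0.8889  0.0534]
 [ 0.6596  0.0705]]
top (295, 262) 0.1 277 [0.5285 0.0585] [0.0596 0.0562]
top (295, 262) 0.108 268 [0.5276 0.0572] [0.0546 0.0495]
top (295, 262) 0.118 39 [0.5278 0.0576] [0.0125 0.0125]
zmax [0.128  0.1283 0.1284 0.1295 0.1296]
top (359, 267) 0.1 287 [ 0.5158 -0.0781] [0.0585 0.0582]
top (359, 267) 0.108 296 [ 0.5123 -0.0788] [0.0522 0.0512]
zmax [0.1153 0.1154 0.1154 0.1159 0.1167]
side (333, 264) 0.1 234 [0.5254 0.0596] [0.0584 0.0624]
side (333, 264) 0.108 176 [0.5241 0.0577] [0.0447 0.0459]
side (333, 264) 0.118 37 [0.5261 0.0608] [0.0143 0.0138]
zmax [0.1259 0.1261 0.1267 0.1268 0.1269]
side (362, 230) 0.1 199 [ 0.5133 -0.1041] [0.0578 0.1155]
side (362, 230) 0.108 171 [ 0.5135 -0.0782] [0.0398 0.0452]
zmax [0.1136 0.1136 0.1138 0.1142 0.115 ]
```

View pics/crop.png

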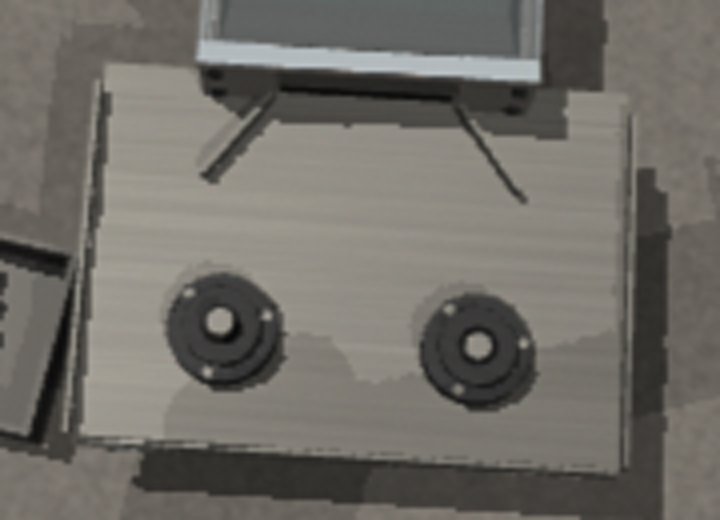

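The proud unit is on the left at world (0.527, 0.058): its top is 36–38 mm above the tray, the other's about 24. The station origin is about (0.658, -0.021), yaw -4.15°. That puts the reject at station (-136, +69) and the good unit at (-140, -67).

Plan: tilt the tool 20° and open the fingers about 34 mm as a cradle. Push diagonally, square up, then push in.

```bash
python3 -m inch '[[0.63,[0.037,0.027,0],[0,0,-1.5]],[0.63,[0.037,0.027,0],[0,0,-1.5]],[0.63,[0.037,0.027,0],[0,0,-1.5]],[0.63,[0.037,0.027,0],[0,0,-1.5]],[0.63,[0.037,0.027,0],[0,0,-1.5]],[0.63,[0.035,0.025,0],[0,0,-1.5]],[0.63,[0.003,0.04,0],[0,0,-1.5]],[0.63,[0.003,0.04,0],[0,0,-1.5]],[0.63,[0,0,0],[0,0,0]]]'
python3 -m inch '[[0.63,[0.003,0.046,0],[-0.64,-0.77,0]],[0.63,[0.003,0.046,0],[-0.64,-0.77,0]],[0.63,[0.003,0.046,0],[-0.64,-0.77,0]],[0.63,[0.003,0.046,0],[-0.64,-0.77,0]],[0.63,[0.003,0.046,0],[0,0,0]],[0.63,[0.003,0.046,0],[0,0,0]],[0.63,[0.003,0.046,0],[0,0,0]],[0.63,[0.003,0.046,0],[0,0,0]],[0.63,[0.003,0.046,0],[0,0,0]],[0.63,[0,0,0],[0,0,0]]]'
```

```text
clock: 1.0
tcp_pos: [0.4551, -0.3615, 0.2263]
ee_rot: [-179.8, 0.2, -39.2]
force: [0.0, -0.0, 0.0]
opening: 0.369
clock: 2.0
tcp_pos: [0.4687, -0.0472, 0.2431]
ee_rot: [-178.5, -20.5, -39.5]
force: [-0.3, -1.9, 0.0]
opening: 0.369
```

```bash
python3 -m inch '[[0.63,[0,0,0],[0,0,0]],[0.63,[0.003,0.036,-0.01],[0,0,0]],[0.63,[0.003,0.036,-0.01],[0,0,0]],[0.63,[0.003,0.036,-0.01],[0,0,0]],[0.63,[0.003,0.036,-0.01],[0,0,0]],[0.63,[0,0,0],[0,0,0]],[0.63,[0,0,0],[0,0,0]]]'
python3 - <<'E'
from h import *
o=env.get_obs();print(o['tcp_pos'],o['ee_rot'],o['joints'])
E
```

```text
clock: 2.7
tcp_pos: [0.4576, 0.0579, 0.2361]
ee_rot: [-177.1, -20.9, -39.8]
force: [0.0, -0.8, -0.3]
opening: 0.372
[0.457586   0.05789497 0.23612287] [-177.11350279  -20.94609075  -39.83225625] [  76.32349869  -17.48978045  -87.43073985  125.73060863   -4.15863493
   39.79177222 -139.80700183]
```

The arm ended up near its limits on j2, j3 and j7. A half turn of the tool gives the same cradle, so I'll untilt and turn it the other way.

```bash
J(){ python3 -c "
from h import *
print(np.round(env.get_obs()['joints'],1))"; }
python3 -m inch '[[0.63,[0.01,0,0],[0.64,0.77,0]],[0.63,[0.01,0,0],[0.64,0.77,0]],[0.63,[0.01,0,0],[0.64,0.77,0]],[0.63,[0.01,0,0],[0.64,0.77,0]],[0.63,[0.01,0,0],[0,0,0]],[0.63,[0,0,0],[0,0,0]]]'; J
python3 -m inch '[[0.63,[0,0,0],[0,0,1.5]],[0.63,[0,0,0],[0,0,1.5]],[0.63,[0,0,0],[0,0,1.5]],[0.63,[0,0,0],[0,0,1.5]],[0.63,[0,0,0],[0,0,1.5]],[0.63,[0,0,0],[0,0,1.5]],[0.63,[0,0,0],[0,0,1.5]],[0.63,[0,0,0],[0,0,1.5]],[0.63,[0,0,0],[0,0,1.5]],[0.63,[0,0,0],[0,0,1.5]]]'; J
```

```text
clock: 3.3
tcp_pos: [0.4455, 0.0471, 0.276]
ee_rot: [-174.7, -3.0, -40.2]
force: [-0.0, 0.1, -0.2]
opening: 0.371
[  93.9  -17.5  -87.7  116.4  -23.3   60.6 -113.7]
clock: 4.3
tcp_pos: [0.4195, 0.0483, 0.2878]
ee_rot: [-175.0, -4.0, 35.3]
force: [-0.6, 0.6, -0.0]
opening: 0.372
[ 98.  -17.5 -87.8 114.7 -25.7  68.9 -34.1]
```

```bash
cat > fk.py <<'E'
import numpy as np, itertools
from scipy.spatial.transform import Rotation as Ro
from scipy.optimize import least_squares
D=[([84.638,28.754,-24.452,88.892,12.653,65.218,-12.052],[.227,-.608,.226],[-179.89,0,20.44]),
([76.323,-17.490,-87.431,125.731,-4.159,39.792,-139.807],[.4576,.0579,.2361],[-177.11,-20.95,-39.83]),
([93.9,-17.5,-87.7,116.4,-23.3,60.6,-113.7],[.4455,.0471,.276],[-174.7,-3,-40.2]),
([98.,-17.5,-87.8,114.7,-25.7,68.9,-34.1],[.4195,.0483,.2878],[-175,-4,35.3])]
def fk(q,p,s):
    off1,off7,d1,d3,d5,d7,a3,a4,a6=p
    R=Ro.identity();x=np.zeros(3)
    def st(ax,ang,t):
        nonlocal R,x
        R=R*Ro.from_euler(ax,ang,degrees=True); x=x+R.apply(t)
    st('z',off1+s[0]*q[0],[0,0,d1]); st('y',q[1],[0,0,0]); st('z',s[1]*q[2],[a3,0,d3])
    st('y',q[3],[-a4,0,0]); st('z',s[2]*q[4],[0,0,d5]); st('y',q[5],[a6,0,0]); st('z',off7+s[3]*q[6],[0,0,d7])
    return x,R
def res(p,s,w=.3):
    r=[]
    for q,t,e in D:
        x,R=fk(q,p,s); r+=[*(x-t),*(w*(Ro.from_euler('xyz',e,degrees=True).inv()*R).as_rotvec())]
    return np.array(r)
if __name__=='__main__':
    out=[]
    for s in itertools.product((1,-1),repeat=4):
        for o1 in (0,90,180,270):
          for o7 in (0,90,180,270):
            f=least_squares(res,[o1,o7,.33,.4,.4,.25,0,0,0],args=(s,),x_scale=[50,50]+[.1]*7)
            out.append((f.cost,s,f.x.round(3)))
    out.sort(key=lambda a:a[0])
    for o in out[:4]: print(o)
E
python3 fk.py
```

```text
(np.float64(3.0661685113217e-05), (-1, -1, -1, -1), array([ 3.57974e+02,  4.48015e+02,  3.44000e-01,  5.33000e-01,
        4.61000e-01,  3.71000e-01,  2.00000e-03, -2.10000e-02,
        1.00000e-03]))
(np.float64(3.066168511321778e-05), (-1, -1, -1, -1), array([-2.0260e+00,  8.8015e+01,  3.4400e-01,  5.3300e-01,  4.6100e-01,
        3.7100e-01,  2.0000e-03, -2.1000e-02,  1.0000e-03]))
(np.float64(3.0661685113217985e-05), (-1, -1, -1, -1), array([-2.0260e+00,  8.8015e+01,  3.4400e-01,  5.3300e-01,  4.6100e-01,
        3.7100e-01,  2.0000e-03, -2.1000e-02,  1.0000e-03]))
(np.float64(3.0661685113218216e-05), (-1, -1, -1, -1), array([-2.0260e+00,  8.8015e+01,  3.4400e-01,  5.3300e-01,  4.6100e-01,
        3.7100e-01,  2.0000e-03, -2.1000e-02,  1.0000e-03]))
```

```bash
cat > sim.py <<'E'
from fk import *
P=np.array([-2.026,88.015,.344,.533,.461,.371,.002,-.021,.001]);S=(-1,-1,-1,-1)
LO=np.array([-164.97,-17.58,-87.97,11.32,-80.73,10.89,-147.41]);HI=np.array([164.97,116.51,89.64,138.91,260.73,115.49,147.41])
def jac(q):
    x,R=fk(q,P,S);J=np.zeros((6,7))
    for i in range(7):
        qq=q.copy();qq[i]+=.01;a,b=fk(qq,P,S)
        J[:3,i]=(a-x)/np.radians(.01);J[3:,i]=(b*R.inv()).as_rotvec()/np.radians(.01)
    return x,R,J
def run(q,rows,lam=.02,it=10):
    q=np.array(q,float);x,R=fk(q,P,S)
    for d,w in rows:
        xt=x+d;Rt=Ro.from_rotvec(np.radians(5)*np.array(w,float))*R
        for _ in range(it):
            c,C,J=jac(q);e=np.r_[xt-c,(Rt*C.inv()).as_rotvec()]
            q=np.clip(q+np.degrees(J.T@np.linalg.solve(J@J.T+lam**2*np.eye(6),e)),LO+.1,HI-.1)
        x,R=fk(q,P,S)
    return q
def show(q):
    x,R=fk(q,P,S);print(q.round(1),x.round(3),R.as_euler('xyz',degrees=True).round(1))
E
python3 - <<'E'
from sim import *
q=D[0][0];show(np.array(q))
Z=[0,0,0];T=[-.64,-.77,0]
for lam in (.001,.05,.2):
    q=run(D[0][0],[([.037,.027,0],[0,0,-1.5])]*6+[([.003,.04,0],[0,0,-1.5])]*2,lam);show(q)
    q=run(q,[([.003,.046,0],T)]*4+[([.003,.046,0],Z)]*5,lam);show(q)
    q=run(q,[([.003,.036,-.01],Z)]*4,lam);show(q)
E
```

```text
[ 84.6  28.8 -24.5  88.9  12.7  65.2 -12.1] [ 0.227 -0.607  0.227] [-179.9   -0.    20.4]
[ 50.   21.6 -17.2  98.4   7.   61.1 -98.9] [ 0.455 -0.365  0.227] [-179.9   -0.   -39.6]
[ 1.000e-01  6.100e+00 -2.230e+01  1.221e+02  2.790e+01  4.520e+01
 -1.473e+02] [0.482 0.049 0.227] [172.  -18.4 -15.5]
[ -32.7   16.2   -4.9  115.2   28.8   46.9 -147.3] [0.494 0.193 0.187] [167.1 -15.5   1.3]
[ 50.1  21.6 -17.2  98.4   7.   61.1 -98.9] [ 0.455 -0.365  0.227] [-179.9   -0.   -39.6]
[   1.9    5.7  -23.6  122.1   27.5   45.3 -147.3] [0.481 0.047 0.229] [172.4 -18.5 -16.4]
[ -30.3   15.6   -6.8  115.3   29.    47.3 -147.3] [0.494 0.189 0.191] [167.4 -15.5   0.8]
[ 50.1  21.6 -17.3  98.4   7.1  61.1 -99. ] [ 0.455 -0.365  0.227] [-179.9   -0.   -39.6]
[  16.5    1.7  -33.3  122.5   22.3   46.  -147.3] [0.471 0.021 0.252] [176.5 -18.9 -25.9]
[  -2.5    8.1  -29.2  117.8   26.7   49.9 -147.3] [0.481 0.132 0.239] [172.2 -16.5  -8.6]
```

```bash
cat >> sim.py <<'E'
from scipy.optimize import lsq_linear
def run(q,rows,lam=.02,it=4):
    q=np.array(q,float);x,R=fk(q,P,S);W=np.r_[1,1,1,.3,.3,.3]
    for d,w in rows:
        xt=x+d;Rt=Ro.from_rotvec(np.radians(5)*np.array(w,float))*R
        for _ in range(it):
            c,C,J=jac(q);e=np.r_[xt-c,(Rt*C.inv()).as_rotvec()]
            A=np.r_[J*W[:,None],lam*np.eye(7)];b=np.r_[e*W,np.zeros(7)]
            l=np.radians(np.minimum(LO-q,-1e-3));h=np.radians(np.maximum(HI-q,1e-3))
            q=q+np.degrees(lsq_linear(A,b,(l,h)).x)
        x,R=fk(q,P,S)
    return q
E
python3 - <<'E'
from sim import *
Z=[0,0,0];T=[-.64,-.77,0]
q=run(D[0][0],[([.037,.027,0],[0,0,-1.5])]*6+[([.003,.04,0],[0,0,-1.5])]*2);q=run(q,[([.003,.046,0],T)]*4+[([.003,.046,0],Z)]*5);q=run(q,[([.003,.036,-.01],Z)]*4);show(q);print()
q0=np.array(D[3][0]);Y=[([0,0,0],[0,0,1.5])]
for name,mv in {'yaw':[],'out':[([.03,0,0],Z)]*8,'right':[([.01,-.045,0],Z)]*10,'rightout':[([.03,-.03,0],Z)]*12,'left':[([.02,.04,0],Z)]*10,'down':[([.02,0,-.01],Z)]*8}.items():
    print(name)
    q=run(q0,mv);show(q)
    q=run(q,Y*14);show(q)
    q=run(q,[(-a[0]*1 if 0 else -np.array(a),Z) for a,_ in mv]);show(q)
E
```

```text
[ -81.2   24.1   59.2  116.    -9.2   41.6 -147.4] [0.496 0.186 0.19 ] [-178.4  -17.3  -38. ]

yaw
[ 98.  -17.5 -87.8 114.7 -25.7  68.9 -34.1] [0.423 0.05  0.287] [-175.1   -4.2   35.3]
[ 95.5 -17.6 -88.  112.7 -20.4  73.3  65.3] [0.402 0.049 0.298] [-179.6   -4.5  140.2]
[ 95.5 -17.6 -88.  112.7 -20.4  73.3  65.3] [0.402 0.049 0.298] [-179.6   -4.5  140.2]
out
[ 98.5 -17.6 -88.  110.5 -33.1  54.  -32. ] [0.565 0.048 0.338] [172.6 -20.   35.6]
[112.4 -17.7 -88.1 106.  -41.7  83.6  79. ] [0.478 0.062 0.378] [158.6 -12.2 137.7]
[ 22.2 -17.6  -0.3 123.9 -24.6  84.7  73.2] [0.259 0.053 0.371] [159.6 -17.1 139.6]
right
[144.4 -17.6 -88.  109.6 -34.8  58.9  13.2] [ 0.434 -0.346  0.341] [164.  -11.7  35.5]
[154.8 -17.7 -88.1 105.1 -38.9  84.9 120. ] [ 0.381 -0.278  0.379] [158.    2.8 134.7]
[ -8.8 -17.6  -1.1 122.6 -19.2  65.8  43.9] [0.325 0.158 0.364] [161.1  -6.8 138.4]
rightout
[127.3 -17.6 -88.  109.3 -44.5  45.5   1.7] [ 0.596 -0.247  0.386] [153.7 -23.   37.9]
[144.8 -17.7 -88.1 102.4 -52.2  91.  101.8] [ 0.492 -0.159  0.443] [144.1  -4.1 129.4]
[ 34.3 -17.6  -2.  133.  -40.5  92.8  86.6] [0.227 0.136 0.387] [139.8 -28.5 146. ]
left
[ 61.4 -17.6 -88.  110.4 -31.4  42.5 -68.1] [0.493 0.382 0.364] [-179.7  -30.5   34.8]
[ 83.2 -17.6 -88.1 105.1 -50.8  85.5  48.4] [0.391 0.342 0.414] [160.6 -27.8 138.2]
[ 72.8 -10.9 -22.3 115.9 -18.1 104.8  95.5] [ 0.191 -0.058  0.414] [160.6 -27.8 138.2]
down
[ 96.5 -17.6 -88.  120.8 -35.1  48.  -28.1] [0.502 0.048 0.261] [174.6 -17.2  35.3]
[108.7 -17.7 -88.1 114.7 -38.1  75.5  81.6] [0.434 0.057 0.306] [163.5 -10.9 138.6]
[ 12.9 -17.6  -0.  120.2 -19.9  82.2  63.8] [0.282 0.055 0.383] [164.2 -12.7 139.1]
```

Run:
```python
from sim import *
Z=[0,0,0]
q0=np.array(D[3][0]);Y=[([0,0,0],[0,0,1.5])]
for name,mv in {'back':[([-.03,0,0],Z)]*5,'up':[([0,0,.03],Z)]*6,'backup':[([-.03,0,.03],Z)]*5,'backdown':[([-.03,0,-.02],Z)]*4,'backleft':[([-.02,.03,0],Z)]*6}.items():
    print(name); q=run(q0,mv);show(q)
    q=run(q,Y*14);show(q)
    x,R=fk(q,P,S); n=10
    w=(Ro.from_euler('xyz',[180,0,140],degrees=True)*R.inv()).as_rotvec()/np.radians(5)/n
    q=run(q,[((np.array([.50,.09,.24])-x)/n,w)]*n);show(q)
```

```text
back
[ 24.8 -17.6 -22.  129.3 -14.   67.8 -45.4] [0.273 0.05  0.286] [-175.1   -4.2   35.3]
[  6.7 -10.2 -16.5 124.9  -2.8  71.4  42.1] [0.273 0.05  0.286] [-175.1   -4.2  140.3]
[  3.9  13.7 -18.9 107.4   5.1  59.7  32.9] [0.5  0.09 0.24] [180.  -0. 140.]
up
[ 81.3 -17.5 -66.1  96.9 -22.2  91.7 -38.5] [0.423 0.05  0.467] [-175.1   -4.2   35.3]
[ 68.4   3.9 -81.6  91.9   3.7  94.   37.2] [0.423 0.05  0.467] [-175.1   -4.2  140.3]
[ 39.5  25.  -66.7 107.4  25.5  64.5  13.4] [0.5  0.09 0.24] [180.   0. 140.]
backup
[ -0.9 -17.6  -2.1 111.1  -7.   88.5 -57. ] [0.285 0.051 0.435] [-173.6   -1.9   35.5]
[-20.8 -14.1   4.3 108.7   3.3  91.7  33.8] [0.285 0.051 0.435] [-173.6   -1.9  140.5]
[-18.4  13.1   7.2 107.4  -1.9  59.6  39.6] [0.5  0.09 0.24] [180.   0. 140.]
backdown
[ 73.3 -17.6 -65.3 133.6 -26.7  57.6 -30.2] [0.303 0.05  0.207] [-175.1   -4.2   35.3]
[ 59.7  -0.5 -70.8 128.4  -0.5  58.2  39.7] [0.303 0.05  0.207] [-175.1   -4.2  140.3]
[ 37.2  23.  -62.6 107.4  22.8  63.5  16. ] [0.5  0.09 0.24] [180.   0. 140.]
backleft
[ 43.5 -17.6 -64.4 121.5 -24.   65.5 -64.9] [0.303 0.23  0.287] [-175.1   -4.2   35.3]
[ 30.2   3.4 -69.2 114.8   0.2  69.7  11.2] [0.303 0.23  0.287] [-175.1   -4.2  140.3]
[ 34.   20.9 -57.6 107.4  19.9  62.5  18.7] [0.5  0.09 0.24] [180.  -0. 140.]
```

'Back and up' recovers the elbow in the simulation, so I'll do that with the yaw.

```bash
cat > j.py <<'E'
from h import *
o=env.get_obs();print(np.round(o['joints'],1),np.round(o['tcp_pos'],4),np.round(o['ee_rot'],1))
E
python3 -m inch '[[0.63,[-0.025,0,0.025],[0,0,0]],[0.63,[-0.025,0,0.025],[0,0,0]],[0.63,[-0.025,0,0.025],[0,0,0]],[0.63,[-0.025,0,0.025],[0,0,0]],[0.63,[-0.025,0,0.025],[0,0,0]],[0.63,[-0.02,0,0.02],[0,0,0]],[0.63,[0,0,0],[0,0,1.5]],[0.63,[0,0,0],[0,0,1.5]],[0.63,[0,0,0],[0,0,1.5]],[0.63,[0,0,0],[0,0,1.5]]]'; python3 j.py
python3 -m inch '[[0.63,[0,0,0],[0,0,1.5]],[0.63,[0,0,0],[0,0,1.5]],[0.63,[0,0,0],[0,0,1.5]],[0.63,[0,0,0],[0,0,1.5]],[0.63,[0,0,0],[0,0,1.5]],[0.63,[0,0,0],[0,0,1.5]],[0.63,[0,0,0],[0,0,1.5]],[0.63,[0,0,0],[0,0,1.5]],[0.63,[0,0,0],[0,0,1.5]],[0.63,[0,0,0],[0,0,1]]]'; python3 j.py
```

```text
clock: 5.3
tcp_pos: [0.3326, 0.0506, 0.3781]
ee_rot: [-175.8, -3.9, 65.5]
force: [0.6, -0.2, -0.1]
opening: 0.369
[ 30.1 -14.  -29.9 114.3 -12.4  80.4 -20.9] [0.3326 0.0506 0.3781] [-175.8   -3.9   65.5]
clock: 6.3
tcp_pos: [0.3328, 0.0506, 0.3781]
ee_rot: [-175.7, -3.9, 137.9]
force: [0.5, 0.0, 0.4]
opening: 0.369
[ 18.9 -10.  -26.8 111.9  -4.7  82.9  41.7] [0.3328 0.0506 0.3781] [-175.7   -3.9  137.9]
```

```bash
cat > w.py <<'E'
import sys
from h import *
from scipy.spatial.transform import Rotation as Ro
def target(phi,t=20):
    p,t=np.radians([phi,t]);f=np.array([np.cos(p),np.sin(p),0]);k=np.array([0,0,1.])
    z=f*np.sin(t)-k*np.cos(t);x=-(f*np.cos(t)+k*np.sin(t));return Ro.from_matrix(np.c_[x,np.cross(z,x),z])
phi=float(sys.argv[1]);X=np.array(eval(sys.argv[2]))
o=env.get_obs();w=(target(phi)*Ro.from_euler('xyz',o['ee_rot'],degrees=True).inv()).as_rotvec()/np.radians(5)
print('turn',w.round(2),'shift',(X-o['tcp_pos']).round(4),np.round(o['joints'],1))
E
python3 w.py -39.6 '[.481,.096,.19]'
```

```text
turn [-2.48 -4.18  0.6 ] shift [ 0.1482  0.0454 -0.1881] [ 18.9 -10.  -26.8 111.9  -4.7  82.9  41.7]
```

```bash
python3 -m inch '[[0.63,[0.0247,0.0076,-0.025],[-0.413,-0.697,0.1]],[0.63,[0.0247,0.0076,-0.025],[-0.413,-0.697,0.1]],[0.63,[0.0247,0.0076,-0.025],[-0.413,-0.697,0.1]],[0.63,[0.0247,0.0076,-0.025],[-0.413,-0.697,0.1]],[0.63,[0.0247,0.0076,-0.025],[-0.413,-0.697,0.1]],[0.63,[0.0247,0.0076,-0.025],[-0.413,-0.697,0.1]],[0.63,[0,0,-0.02],[0,0,0]],[0.63,[0,0,-0.018],[0,0,0]],[0.63,[0,0,0],[0,0,0]],[0.63,[0,0,0],[0,0,0]]]'; python3 w.py -39.6 '[.481,.096,.0965]'
```

```text
clock: 7.3
tcp_pos: [0.4806, 0.0967, 0.1907]
ee_rot: [179.8, 19.9, 140.1]
force: [0.9, 0.6, 0.3]
opening: 0.37
turn [-0.04  0.    0.04] shift [ 0.0004 -0.0007 -0.0942] [  8.   11.1 -39.3 122.7  36.   47.3  -4.7]
```

```bash
python3 -m inch '[[0.63,[0,0,-0.02],[0,0,0]],[0.63,[0,0,-0.02],[0,0,0]],[0.63,[0,0,-0.02],[0,0,0]],[0.63,[0,0,-0.015],[0,0,0]],[0.63,[0,0,-0.01],[0,0,0]],[0.63,[0,0,-0.008],[0,0,0]],[0.63,[0,0,0],[0,0,0]],[0.63,[0,0,0],[0,0,0]]]'; python3 w.py -39.6 '[.501,.079,.0965]'; python3 -c "
from h import *
d=shot('side','side1.png');i=cv2.imread('pics/side1.png')[130:380,200:480];cv2.imwrite('pics/s1.png',cv2.resize(i,None,fx=2.4,fy=2.4))"
```

```text
clock: 8.1
tcp_pos: [0.4817, 0.096, 0.0989]
ee_rot: [179.7, 19.9, 140.0]
force: [-1.2, -0.4, -0.2]
opening: 0.369
turn [-0.05  0.03  0.07] shift [ 0.0193 -0.017  -0.0024] [  1.9  21.2 -34.1 126.6  51.5  40.1 -21.3]
```

View pics/s1.png

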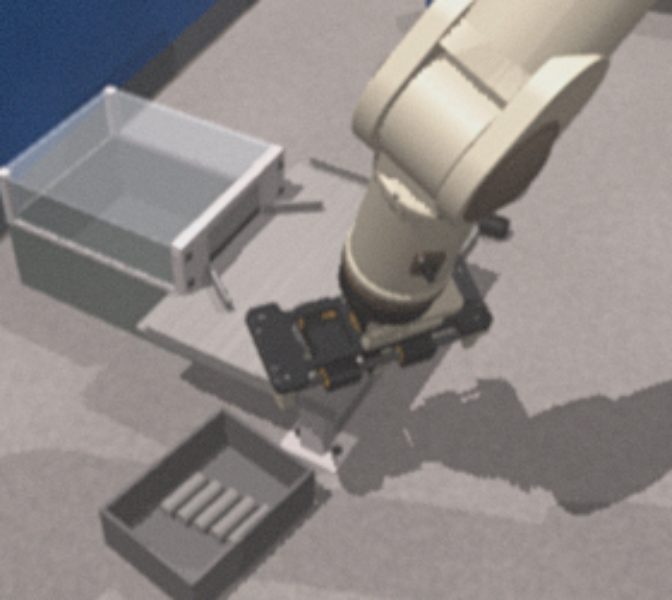

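Side view: the gripper body (about (370,330) in the crop) hides both units. The tips are behind the reject, the body clears the tray, and no contact force shows. I'll begin the diagonal push.

```bash
python3 -m inch '[[0.63,[0.0077,-0.0064,-0.001],[0,0,0]],[0.63,[0.0077,-0.0064,-0.001],[0,0,0]],[0.63,[0.0077,-0.0064,0],[0,0,0]],[0.63,[0.0077,-0.0064,0],[0,0,0]],[0.63,[0.0077,-0.0064,0],[0,0,0]],[0.63,[0,0,0],[0,0,0]]]'; python3 w.py -39.6 '[.5798,.0145,.0965]'
cat > unit.py <<'E'
from h import *
import sys
n=sys.argv[1];d=shot('top',n+'.png');P=cloud(d);O=np.array([.658,-.0212]);a=np.radians(-4.15);ex=np.array([np.cos(a),np.sin(a)]);ey=np.array([-ex[1],ex[0]])
x=(P[...,:2]-O)@ex;y=(P[...,:2]-O)@ey;z=P[...,2];g=d['img'].max(-1)
m=((z>.097)&(z<.117)&(g<75)&(x>-.2)&(x<.03)&(abs(y)<.14)).astype(np.uint8)
for c in cv2.findContours(m,0,2)[0]:
    if cv2.contourArea(c)<40: continue
    k=np.zeros_like(m);cv2.drawContours(k,[c],-1,1,-1);k=(k&m)>0
    print('blob st x[%.3f %.3f] y[%.3f %.3f]'%(x[k].min(),x[k].max(),y[k].min(),y[k].max()))
i=cv2.imread('pics/'+n+'.png')[80:320,200:440];cv2.imwrite('pics/'+n+'c.png',cv2.resize(i,None,fx=2.5,fy=2.5))
E
python3 unit.py t1
```

```text
clock: 8.75
tcp_pos: [0.5209, 0.0623, 0.0962]
ee_rot: [179.8, 19.9, 139.8]
force: [0.4, 0.2, 0.9]
opening: 0.365
turn [-0.04  0.02  0.1 ] shift [ 0.0589 -0.0478  0.0003] [  5.9  23.3 -32.2 123.5  52.3  39.  -15.7]
blob st x[-0.167 -0.110] y[-0.096 -0.038]
blob st x[-0.143 -0.089] y[0.025 0.083]
blob st x[-0.009 0.010] y[-0.090 0.050]
```

View pics/t1c.png

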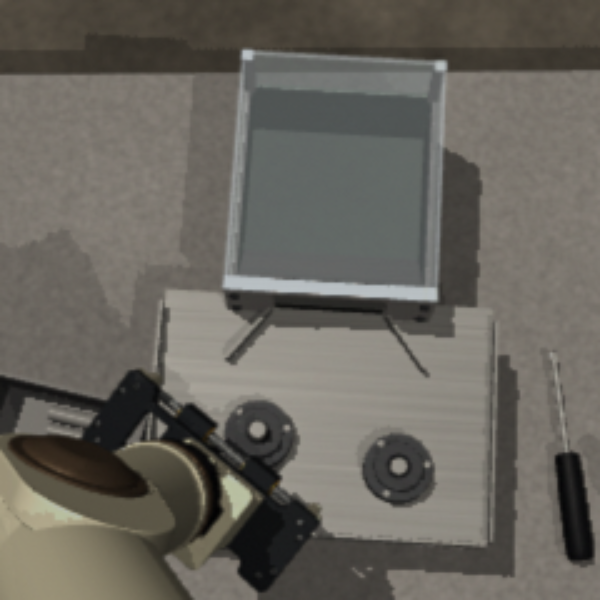

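The unit is moving as predicted, now at about (-117, 55) mm in the station frame and standing upright. The good unit hasn't moved.

```bash
python3 -m inch '[[0.63,[0.0073,-0.0061,0],[0,0,0]],[0.63,[0.0073,-0.0061,0],[0,0,0]],[0.63,[0.0073,-0.0061,0],[0,0,0]],[0.63,[0.0073,-0.0061,0],[0,0,0]],[0.63,[0.0073,-0.0061,0],[0,0,0]],[0.63,[0.0073,-0.0061,0],[0,0,0]],[0.63,[0.0073,-0.0061,0],[0,0,0]],[0.63,[0.0073,-0.0061,0],[0,0,0]],[0.63,[0,0,0],[0,0,0]]]'; python3 w.py -4.15 '[.5798,.0145,.0965]'; python3 unit.py t2
```

```text
clock: 9.7
tcp_pos: [0.5794, 0.0131, 0.0964]
ee_rot: [179.8, 20.0, 139.8]
force: [0.2, -0.5, -0.3]
opening: 0.369
turn [-0.04  0.01  7.19] shift [0.0004 0.0014 0.0001] [ 11.5  26.8 -30.5 117.7  52.   38.4  -6.8]
blob st x[-0.167 -0.110] y[-0.096 -0.039]
blob st x[-0.078 -0.027] y[-0.021 0.037]
blob st x[-0.011 -0.000] y[0.051 0.089]
blob st x[-0.012 0.011] y[-0.090 0.050]
```

Reject is now at about (-57, +8) mm, lined up with the mouth. Next I back off and square the fingers to the flap.

```bash
python3 -m inch '[[0.63,[-0.0077,0.0064,0],[0,0,0]],[0.63,[-0.0077,0.0064,0],[0,0,0]],[0.63,[-0.0007,-0.0053,0],[0,0,1.18]],[0.63,[-0.0007,-0.0053,0],[0,0,1.18]],[0.63,[-0.0007,-0.0053,0],[0,0,1.18]],[0.63,[-0.0007,-0.0053,0],[0,0,1.18]],[0.63,[-0.0007,-0.0053,0],[0,0,1.18]],[0.63,[-0.0007,-0.0053,0],[0,0,1.18]],[0.63,[0,0,0],[0,0,0]]]'; python3 w.py -4.15 '[.5599,-.0061,.0965]'; python3 unit.py t3
```

```text
clock: 10.65
tcp_pos: [0.5571, -0.0058, 0.0957]
ee_rot: [179.8, 19.8, 175.3]
force: [0.1, -1.0, -1.0]
opening: 0.37
turn [-0.03 -0.03  0.1 ] shift [ 0.0028 -0.0003  0.0008] [ 31.4  24.3 -41.  125.1  51.4  24.   35.6]
blob st x[-0.082 -0.026] y[-0.020 0.037]
blob st x[-0.008 0.006] y[-0.091 0.047]
```

View pics/t3c.png

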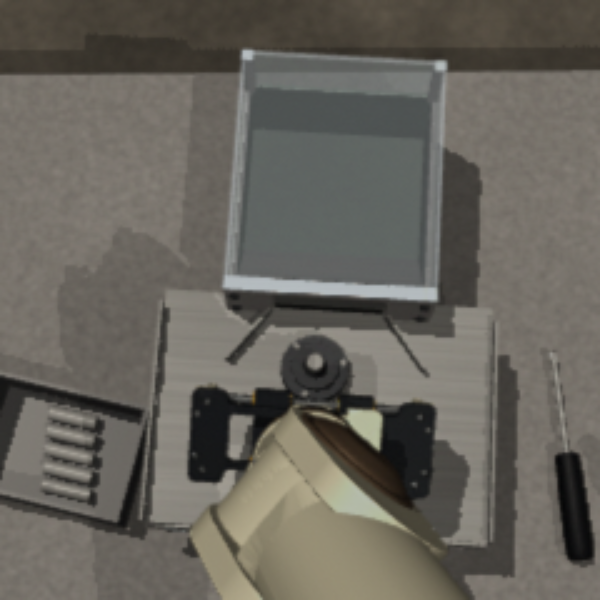

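Top view: the fingers are square behind the reject, whose pin shows at crop (315,362), in line with the mouth. Now the straight push.

```bash
python3 -m inch '[[0.63,[0.0099,-0.0016,0.001],[0,0,0]],[0.63,[0.0099,-0.0016,0],[0,0,0]],[0.63,[0.0099,-0.0016,0],[0,0,0]],[0.63,[0.0099,-0.0016,0],[0,0,0]],[0.63,[0.0099,-0.0016,0],[0,0,0]],[0.63,[0.0099,-0.0016,0],[0,0,0]],[0.63,[0,0,0],[0,0,0]]]'; python3 w.py -4.15 '[.649,-.0206,.0965]'; python3 unit.py t4
```

```text
clock: 11.4
tcp_pos: [0.6196, -0.0133, 0.0972]
ee_rot: [179.7, 20.0, 175.3]
force: [-0.3, -0.7, 0.2]
opening: 0.37
turn [-0.05 -0.    0.08] shift [ 0.0294 -0.0073 -0.0007] [ 31.   29.8 -41.  116.9  50.6  27.9  39.6]
```

View pics/t4c.png

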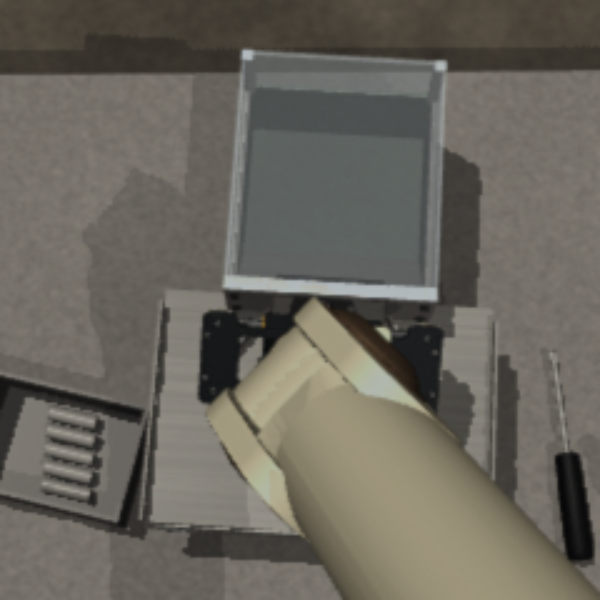

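Top view: the flap has started lifting (dark line at crop (330,280)), with the unit under it and little force. Pushing on past the sill.

```bash
python3 -m inch '[[0.63,[0.0085,-0.0017,0],[0,0,0]],[0.63,[0.0085,-0.0017,0],[0,0,0]],[0.63,[0.0085,-0.0017,0],[0,0,0]],[0.63,[0.0085,-0.0017,0],[0,0,0]],[0.63,[0,0,0],[0,0,0]],[0.63,[0,0,0],[0,0,0]],[0.63,[0,0,0],[0,0,0]]]'; python3 unit.py t5; python3 -c "
from h import *
d=shot('side','side5.png');i=cv2.imread('pics/side5.png')[140:340,170:430];cv2.imwrite('pics/s5.png',cv2.resize(i,None,fx=2.8,fy=2.8))"
```

```text
clock: 12.15
tcp_pos: [0.652, -0.0208, 0.0972]
ee_rot: [179.8, 19.9, 175.4]
force: [-0.3, 0.1, -0.3]
opening: 0.366
```

View pics/s5.png

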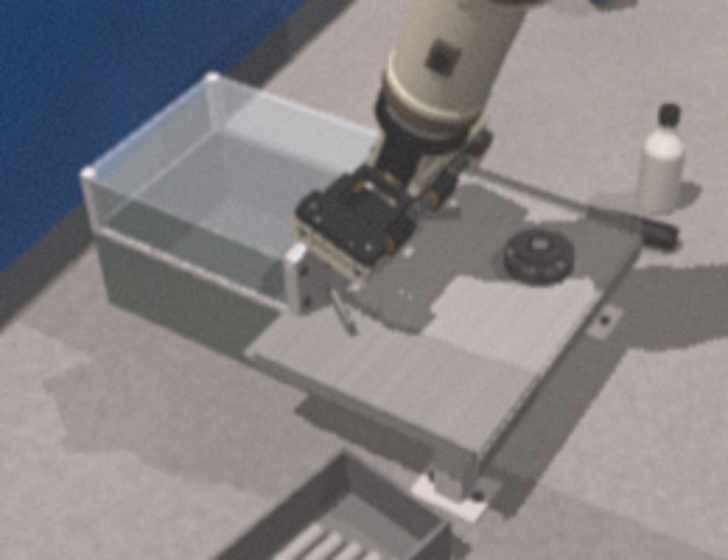

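View pics/t5c.png

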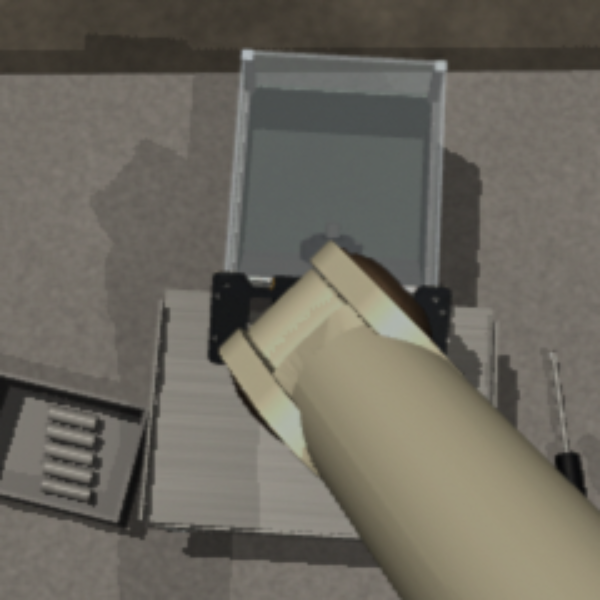

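The side view shows the tray clear except for the good unit. The top view shows a dark shape, the unit, inside the box at crop (328,243). Drawing the fingers back.

```bash
python3 -m inch '[[0.63,[-0.015,0.0011,0],[0,0,0]],[0.63,[-0.02,0.0014,0],[0,0,0]],[0.63,[-0.02,0.0014,0],[0,0,0]],[0.63,[-0.02,0.0014,0],[0,0,0]],[0.63,[-0.01,0.0007,0],[0,0,0]],[0.63,[0,0,0.015],[0,0,0]],[0.63,[-0.01,0,0.025],[0,0,0]],[0.63,[-0.02,0,0.03],[0,0,0]],[0.63,[-0.02,0,0.03],[0,0,0]],[0.63,[-0.02,0,0.03],[0,0,0]]]';python3 -m inch '[[0.63,[-0.02,0,0.03],[0,0,0]],[0.63,[-0.02,0,0.03],[0,0,0]],[0.63,[-0.02,0,0.02],[0,0,0]],[0.63,[0,0,0],[0,0,0]],[0.63,[0,0,0],[0,0,0]],[0.63,[0,0,0],[0,0,0]],[0.63,[0,0,0],[0,0,0]]]'; python3 unit.py t6
python3 - <<'E'
from h import *
d=shot('side','side6.png')
a=cv2.resize(cv2.imread('pics/t6.png')[85:305,250:410],None,fx=2.5,fy=2.5)
b=cv2.resize(cv2.imread('pics/side6.png')[160:320,190:350],(400,400))
c=np.zeros((550,800,3),np.uint8);c[:,:400]=a;c[:400,400:]=b;cv2.imwrite('pics/c6.png',c)
E
```

```text
clock: 13.25
tcp_pos: [0.4995, -0.0145, 0.2241]
ee_rot: [179.7, 19.9, 175.4]
force: [-0.6, -1.5, 2.6]
opening: 0.371
clock: 13.95
tcp_pos: [0.4494, -0.0206, 0.2792]
ee_rot: [-179.8, 19.0, 175.0]
force: [-0.2, -0.1, 0.5]
opening: 0.368
blob st x[-0.162 -0.110] y[-0.096 -0.038]
blob st x[-0.008 0.011] y[-0.090 0.050]
```

View pics/c6.png

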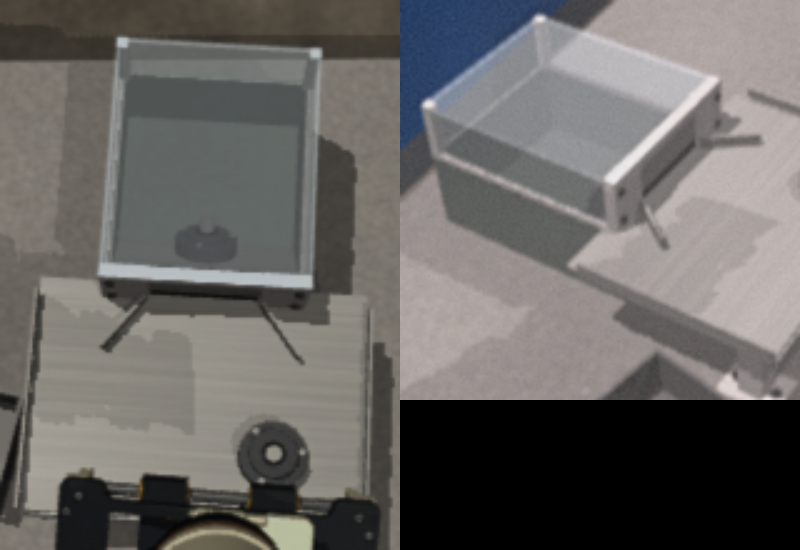

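```bash
python3 -m inch '[[0.63,[0,0,0],[0,0,0]],[0.63,[0,0,0],[0,0,0]],[0.63,[0,0,0],[0,0,0]],[0.63,[0,0,0],[0,0,0]],[0.63,[0,0,0],[0,0,0]],[0.63,[0,0,0],[0,0,0]],[0.63,[0,0,0],[0,0,0]],[0.63,[0,0,0],[0,0,0]]]'
python3 unit.py t7
python3 - <<'E'
from h import *
d=dict(np.load('pics/t7.png.npz'));e=dict(np.load('pics/t6.png.npz'));O=np.array([.658,-.0212]);a=np.radians(-4.15);R=np.array([[np.cos(a),np.sin(a)],[-np.sin(a),np.cos(a)]])
print('diff in box',np.abs(d['img'][110:192,300:372].astype(int)-e['img'][110:192,300:372]).mean(), 'range',d['range_z'][178:188,332])
for v,z in ((173,.06),(173,.04),(182,.06),(182,.04),(182,.02),(189,.07),(189,.05),(189,.02)): print(v,z,(R@(ray(d,332,v,z)[:2]-O)).round(4))
# station chute profile & flap bottom pixel in top and side
def st(x,y,z): return np.r_[O+R.T@[x,y],z]
for p in ((.014,0,.09),(.05,0,.048),(.088,0,.004),(.218,0,.004),(.004,0,.094)): print(p,proj(d,st(*p)).round(1))
P=cloud(dict(np.load('pics/side6.png.npz')));s=dict(np.load('pics/side6.png.npz'))
for y in (-.03,0,.03):
  for z in (.098,.11,.125): 
    u,v=proj(s,st(.003,y,z)).round().astype(int);q=P[v,u];print(y,z,'side flap depth st',(R@(q[:2]-O)).round(4),q[2].round(4))
i=cv2.imread('pics/t7.png')[100:200,290:380];cv2.imwrite('pics/box7.png',cv2.resize(i,None,fx=6,fy=6,interpolation=cv2.INTER_CUBIC))
E
```

```text
clock: 14.85
tcp_pos: [0.4494, -0.0215, 0.2802]
ee_rot: [-179.6, 19.1, 175.0]
force: [0.7, -0.2, -0.2]
opening: 0.369
blob st x[-0.162 -0.110] y[-0.096 -0.038]
blob st x[-0.009 0.010] y[-0.091 0.050]
diff in box 0.5014114724480578 range [0.93314785 0.930476   0.93134207 0.93027693 0.93051845 0.9307142
 0.92872447 0.9293129  0.9273813  0.9257829 ]
173 0.06 [0.0889 0.0018]
173 0.04 [0.0967 0.0017]
182 0.06 [0.0665 0.0006]
182 0.04 [0.0739 0.0004]
182 0.02 [0.0812 0.0002]
189 0.07 [ 0.0458 -0.0004]
189 0.05 [ 0.0527 -0.0005]
189 0.02 [ 0.0632 -0.0008]
(0.014, 0, 0.09) [331.3 199.4]
(0.05, 0, 0.048) [331.7 190.4]
(0.088, 0, 0.004) [332.1 181.7]
(0.218, 0, 0.004) [335.  133.5]
(0.004, 0, 0.094) [331.1 203.1]
-0.03 0.098 side flap depth st [ 0.0016 -0.027 ] 0.1012
-0.03 0.11 side flap depth st [ 0.0009 -0.0265] 0.1144
-0.03 0.125 side flap depth st [ 0.0014 -0.0281] 0.1284
0 0.098 side flap depth st [0.0036 0.0011] 0.0985
0 0.11 side flap depth st [0.0018 0.0028] 0.113
0 0.125 side flap depth st [0.0023 0.0011] 0.127
0.03 0.098 side flap depth st [0.0035 0.0312] 0.0989
0.03 0.11 side flap depth st [0.0003 0.0345] 0.1152
0.03 0.125 side flap depth st [0.0007 0.0328] 0.129
```

View pics/box7.png

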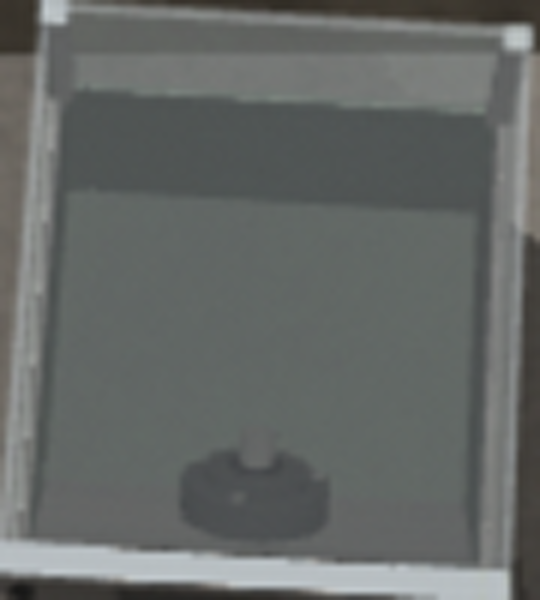

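The reject rests at the foot of the chute: it reads x about 74 mm, z about 35, as expected with its lower rim on the box floor. It is motionless, and the flap plane reads x about 2 mm at all heights, so it is shut. Last check on the bystanders, then I hand in.

Run:
```python
from h import *
a=np.load('pics/top0.png.npz')['range_z'];b=np.load('pics/t7.png.npz')['range_z']
for n,(u0,u1,v0,v1) in dict(bin=(180,258,222,295),driver=(412,442,215,308),bottle=(445,482,265,297),good=(340,378,247,275)).items():
    print(n,'moved fraction',(abs(a-b)[v0:v1,u0:u1]>.008).mean().round(3))
env.job_done()
```

```text
bin moved fraction 0.011
driver moved fraction 0.007
bottle moved fraction 0.008
good moved fraction 0.007
the job is handed in; nothing more can be done
```

The unit with the proud pin is in the box, the flap is shut behind it, and the job was handed in at about 15 s on the robot's clock. I cradled the unit between half-open, tilted fingertips and pushed it diagonally to line up with the mouth. After squaring up to the flap, I pushed it under until it dropped down the chute, then drew the fingers back out and lifted clear.

**Last checks:**
- **Rejected unit:** it lies still, leaning at the foot of the chute with its lower rim on the box floor. It is not flat on the floor. I judged this from one top view by casting rays.
- **Flap:** side-camera depth puts its face at station x of about 0–4 mm at all heights, so it hangs shut.
- **Good unit:** it still reads about (-139, -67) mm in station coordinates, where it started.
- **Bin, screwdriver and bottle:** the depth image shows about 1% changed pixels around each, which is noise level.
- **Forces:** readings at the end of each move stayed below about 3 N. I did not record forces within the moves.

**What went wrong:** my first approach drove several joints up to their range limits, with j7 the apparent cause. The arm stopped short of its commanded poses well above the tray. I backed it off, gave the gripper a half turn and approached again, and nothing was touched.

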